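Clamp the pine block and tighten the torque knob to its click

ROBOT

A 7-joint arm with a two-finger parallel gripper is mounted at the origin on a cart in front of the work surface, level with it; the furniture and walls round the work are solid. World frame = base frame: x ahead of the robot, y to its left, z up, the work surface at z = 0. Lengths are in m, angles in degrees, forces in N, time in s.
With the tool pointing down it reaches from about 0.4 to 0.85 m from the base axis. Payload 4.5 kg.
Tool frame: the origin (TCP) lies on the mounting face of the last link; the fingertips stand 166 mm ahead of it and the grasp point (between the pads) lies 147 mm ahead of it; z points along the fingers, y is the line along which they close (so a half turn about z gives the same grasp; the last joint's range is limited). The gripper opens to 88 mm and grips with 3 to 60 N. Pads are 18 mm wide; open, the fingers measure 123 mm over their backs; the gripper's body (75 mm by 187 mm) begins 45 mm behind the grasp point.
Start: joints at [79.114, 39.483, -11.15, 89.685, 9.013, 51.709, -12.324], TCP at [0.139, -0.609, 0.405] pointing down, gripper open.
Joint ranges: [-172.22, 172.22], [-26.19, 119.32], [-84.43, 86.54], [7.71, 146.69], [-57.33, 237.33], [2.42, 119.75], [-152.13, 152.13]. Speed limits (degrees/s): [147.25, 147.25, 180, 180, 180, 180, 180].

INTERFACE

Orientations are given as [roll, pitch, yaw] about the fixed x, y, z axes, in that order (R = Rz(yaw) Ry(pitch) Rx(roll)).
In Python, from bench import bot gives the robot as it stands.
- The arm moves only by the tool send_rows, never from a script. Its argument "plan" is a list of rows, each a list of 7 numbers: the turn, a rotation vector about the tool's x, y, z in rad, then the shift along the tool's x, y, z in cm, then the opening, from 0 (shut) to 1 (fully open). In form: [[rx, ry, rz, tx, ty, tz, fingers], ...]. A call has exactly 10 rows; each row is the pose to reach, as a shift and turn from the pose commanded when the call began, along the tool's axes at that moment; what a row does not reach only later rows make up. A row lasts 1/8 s, in which the tool goes at most 62.5 mm and 10.7 degrees, less where a joint would pass 70% of its speed; a pose out of reach is approached as far as the arm can. A call with a gripper value outside its range is refused whole. The fingers move at their own pace and stop on an object; the grip force is fixed at half the most. Time passes only in rows, so rows that repeat a pose let the fingers close, or fill a call up. It gives the time, the measured TCP pose, the force, the opening and the grip force at its end, in the units of the state.
- bot.get_state(): the state, without advancing time (a new reading comes with each control period).
- bot.grab_frame(name): name is "scene" or "top" or "wrist"; returns the picture (480x640x3 uint8, red, green, blue); there is no depth.
- bot.get_calibration(name): a dict with "K" (3x3 intrinsics, pixels), "dist_coeffs" ([k1, k2, p1, p2, k3] as OpenCV has them; the pictures are not rectified), "rvec" (rotation vector, rad) and "tvec" (3), from world to camera coordinates, as OpenCV has them. Camera axes: x right, y down, z forward; pixel columns grow to the right and rows downward; lengths in m; the calibration is good to about 2 mm. A picture is of the moment at which its call begins: read the wrist's pose just before it. get_calibration takes no time and is no camera call; for the wrist camera it gives the pose at the moment of the call.
- bot.hand_in(): hands the job in; it is judged then, once.
Trained networks look in the newest picture that a camera, given by its name, has taken for a name from the list of things; names that differ only in an ending like _2 or _b are one class to them, and where a whole thing is asked for, a point or a joint stands for the part that bears it (a point fixed in the world has none). Each returns a list of dicts, best first, with "confidence" (0 to 1); they miss things now and then, are a little off and sometimes report something else, mostly with a low value. They report only what shows in the picture. A call takes as long as a camera call.
- bot.find_in(thing, camera): "rect" ([left, top, right, bottom] in pixels, round what is visible of it).
- bot.silhouettes(thing, camera): "mask" (480x640 bool, what is visible of it) and "rect" ([left, top, right, bottom] in pixels, round what is visible of it).
The state is a dict: "time_s": time; "q": joint angles; "joint_vel": joint speeds; "joint_torque": joint torques, N m; "tcp_pos": TCP position; "orientation": TCP orientation; "wrist_force": force on the tool from outside, world axes, zero at the start; "wrist_torque": the same for the moment, N m; "width": opening from 0.0 (shut) to 1.0 (fully open); "finger_force": force on a finger pad.
Only numpy, scipy, OpenCV 4.12 (cv2) and the standard library are available. Lean on these libraries where they do the work, as an engineer would, in place of code of your own. Each camera call takes 0.05 s, during which the arm holds its last target. There are 200 camera calls.

TASK

Lay the loose pine block flat and lengthwise into the bed of the green block clamp, between the fixed fence and the sliding jaw, and let go of it. Then turn the clamp's black torque knob clockwise (seen from above), regrasping as needed, until the block is held tight and square against the fence and the knob's slip clutch clicks once; stop there, since a second click would bruise the soft wood. Do not push the other things on the table about.

Things in the scene. Friction and masses are not known exactly. Their poses are not given: they have to be found in the camera images.
- clamp: Green block clamp, fixed to the table; base plate 92 mm wide (its x), 242 mm long (its y), 14 mm thick. Origin on the table on the clamp's long axis; y runs along it from the fence (face at y = -85 mm) past the sliding jaw to the gear head (58 x 54 mm box, y = 68 to 122 mm, top at 58 mm) that carries the knob (axis at y = 95 mm). Four screw heads beside the bed reach z = 21 mm.
- fence: Fixed fence of the clamp: 62 mm wide, 16 mm thick, top 48 mm over the table. Origin in the middle of its flat face's width, 14 mm over the table; axes as the clamp's (the face looks along +y, to the jaw).
- bed (a point): Top of the clamp's aluminium bed (44 mm wide, 20 mm over the table), on the long axis, 55 mm from the fence face: below the middle of the block once it is clamped. Axes as the clamp's. The sliding jaw (60 mm wide, top 50 mm over the table) stands open 4 to 14 mm wider than the block is long, so lay the block with its middle 2 to 3 mm further from the fence than this point.
- block: Loose pine block with sawn ends, 50 mm wide (its x), about 110 mm long (its y), 35 mm high, 0.10 to 0.17 kg, flat on the table at the start. Origin in the middle of its underside. Either end may face the fence.
- block_center (a point): Centre of the pine block, half-way up (17.5 mm); axes as the block's: y along its length. Grasp it across its 50 mm width, in the upper half.
- knob_grip (a point): Point on the upright axis of the black fluted torque knob, 88.5 mm over the table, where to grip it, firmly, at any yaw. The knob is round, 50 mm in diameter, from 66.5 to 98 mm over the table, with an aluminium dial disc, 60 mm in diameter, below it (top at 65 mm). Turning it clockwise, seen from above, drives the jaw towards the fence, some mm per quarter turn; jaw and screw stay where they are left.
- knob_mark (a point): White index line on the knob's rim, 24.5 mm from its axis, at the start right over the dial's tick. First the gears' play is taken up (0 to 0.7 rad, almost free), then the jaw runs (0.15 to 0.3 N m) and touches the block after 0.6 to 2 rad: two or three grasps. With the block tight the torque climbs within some 0.4 rad to a peak of about 0.5 N m, then the clutch slips.
- dial_mark (a point): Red tick on the dial disc, 24.5 mm from the axis. The dial sits on the knob's shaft; knob and dial turn as one until the clutch slips. Notches lie 30 degrees (0.52 rad) apart; once past the peak the torque falls away to about nothing within some 0.15 rad as the clutch snaps into the next notch (the click), so go on until it is surely gone; then it builds up again towards a second click. One click leaves the marks 30 degrees (12.7 mm) apart, two clicks 60 degrees (24.5 mm).
- spirit_jar: Glass jar with a red lid, 62 mm in diameter, 86 mm high; bystander. Origin in the middle of its underside.
- sanding_block: Brown sanding block, 64 x 112 x 27 mm; bystander. Origin in the middle of its underside.
- wedge_0: Wooden wedge, 30 x 80 x 18 mm; bystander. Origin in the middle of its underside.
- marker: White marker with a black cap, 17 x 135 x 17 mm; bystander. Origin in the middle of its underside.
- screwdriver: Screwdriver with a yellow handle, 27 x 219 x 29 mm; bystander. Origin in the middle of its underside.

How it is judged (in metres and radians):
On the way, in this order (a step that is already met when the one before it is completed fails the run):
1. the block lies flat and lengthwise in the bed between fence and jaw, let go (x of block_center in the frame of clamp between -0.01 and 0.01 m and y of block_center in the frame of clamp between -0.034 and -0.01 m and z of block_center in the frame of clamp between 0.033 and 0.042 m and angle between the y axis of block_center and the y axis of clamp, either way round below 0.14 rad and angle between block_center's own z axis and vertical below 0.06 rad and contact force between the fingers and block below 0.5 N and linear speed of block below 0.02 m/s), for 0.2 s.
2. the clutch has clicked with the block tight against the fence (horizontal distance between knob_mark and dial_mark above 0.0095 m and contact force between fence and block above 16 N), for 0.2 s.
At the end, for the whole second after the job is handed in: Block flat in the bed, square to the clamp (0.06 rad), its middle within 11 mm of the clamp's long axis and its end against the fence (4 mm), pressed on it with more than 16 N; the knob one notch (9.5 to 17 mm between the marks) past the dial; everything at rest (all of step 2 and x of block_center in the frame of clamp between -0.011 and 0.011 m and y of block_center in the frame of clamp between -0.034 and -0.026 m and z of block_center in the frame of clamp between 0.033 and 0.042 m and angle between the y axis of block_center and the y axis of clamp, either way round below 0.06 rad and angle between block_center's own z axis and vertical below 0.06 rad and horizontal distance between knob_mark and dial_mark below 0.017 m and linear speed of block below 0.01 m/s); the robot touches nothing.
It fails at once if the clutch has clicked a second time (or backwards) (horizontal distance between knob_mark and dial_mark above 0.0215 m).
It fails at once if a thing that stood by is pushed about (more than 30 mm) (distance of any of spirit_jar, sanding_block, wedge_0, marker, screwdriver from where it was at the start of the episode above 0.03 m).
It also fails if it takes over 72 s, if anything falls off the work surface, if the arm or the gripper's body presses on something with over 40 N, if the wrist force passes 120 N, or if a joint passes its speed limit or range.

## Working session

There is one attempt and no reset: what is moved stays moved. The work goes in short steps, Python scripts to look and compute and a tool call to move; the robot and the scene stay as the last step left them, time stands still between calls to the robot, and variables do not carry over. Pictures are saved under pics/ and viewed, at most 10 in all, crops included, and the job is handed in when it is done.

Besides the shell and the picture viewer there is one more tool, called after "Request:" by a JSON object that holds its "op" and its "data". send_rows: Moves the arm, as the interface text tells. Its arguments: {"type":"object","properties":{"plan":{"type":"array","items":{"type":"array","items":{"type":"number"}}}},"required":["plan"]}

```bash
ls; mkdir -p pics
python3 - <<'E'
from bench import bot
import cv2,numpy as np
s=bot.get_state(); print(s)
for n in ["scene","top"]:
    im=bot.grab_frame(n); cv2.imwrite(f"pics/{n}0.png",im[:,:,::-1])
    c=bot.get_calibration(n); print(n,c)
    for t in ["clamp","fence","block","knob_grip","spirit_jar","sanding_block","wedge_0","marker","screwdriver"]:
        r=bot.find_in(t,n); print(t,[(np.round(d["rect"]).tolist(),round(d["confidence"],2)) for d in r[:2]])
E
```

```text
pics
{'time_s': 0.0, 'q': array([ 79.11449086,  39.53477925, -11.14715774,  89.74358701,
         9.01116271,  51.710463  , -12.32316324]), 'joint_vel': array([-0.09050446,  0.06627961, -0.03055039, -0.04402477, -0.03518332,
        0.01883284, -0.06462332]), 'joint_torque': array([ 2.19483136e-04, -5.27564371e+01, -1.26675982e+00, -1.53428060e+01,
       -5.26561635e-02,  6.37103309e-03,  1.78696323e-04]), 'tcp_pos': array([ 0.13862431, -0.60910075,  0.40389937]), 'orientation': array([-1.79893145e+02,  5.09413819e-03,  1.28288333e+01]), 'wrist_force': array([ 1.12248337,  0.47447964, -0.25906892]), 'wrist_torque': array([ 0.05106702, -0.02875149,  0.03102286]), 'finger_force': 0.0, 'width': 0.9996195722681639}
scene {'K': array([[474.84420478,   0.        , 323.64651728],
       [  0.        , 474.84420478, 245.05919761],
       [  0.        ,   0.        ,   1.        ]]), 'dist_coeffs': array([-0.0268247,  0.       ,  0.       ,  0.       ,  0.       ]), 'rvec': array([ 1.87168527, -0.87150264,  0.55316462]), 'tvec': array([-0.46022054,  0.19567711,  1.08416842])}
clamp [([224.0,
[... 620 characters left out ...]
    ,   0.        ,   1.        ]]), 'dist_coeffs': array([0.02364496, 0.        , 0.        , 0.        , 0.        ]), 'rvec': array([ 2.15254271, -2.21607228,  0.08175841]), 'tvec': array([-0.18528074,  0.53802614,  1.8362479 ])}
clamp [([168.0, 233.0, 258.0, 283.0], 0.7), ([141.0, 305.0, 187.0, 310.0], 0.29)]
fence [([241.0, 254.0, 248.0, 278.0], 0.41)]
block [([359.0, 237.0, 400.0, 260.0], 0.69)]
knob_grip [([169.0, 236.0, 188.0, 256.0], 0.73)]
spirit_jar [([369.0, 171.0, 390.0, 192.0], 0.71), ([169.0, 238.0, 190.0, 255.0], 0.3)]
sanding_block [([424.0, 228.0, 465.0, 265.0], 0.9)]
wedge_0 [([460.0, 259.0, 491.0, 276.0], 0.62)]
marker [([145.0, 303.0, 190.0, 309.0], 0.63)]
screwdriver []
```

Run:
```python
import cv2,numpy as np
im=cv2.imread("pics/top0.png")
a=cv2.resize(im[130:330,120:520],None,fx=2,fy=2,interpolation=cv2.INTER_CUBIC)
b=cv2.resize(im[220:300,150:290],None,fx=5.7,fy=5.7,interpolation=cv2.INTER_CUBIC)
cv2.imwrite("pics/a.png",a);cv2.imwrite("pics/b.png",b[:, :800])
```

```text
(no output)
```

View pics/a.png

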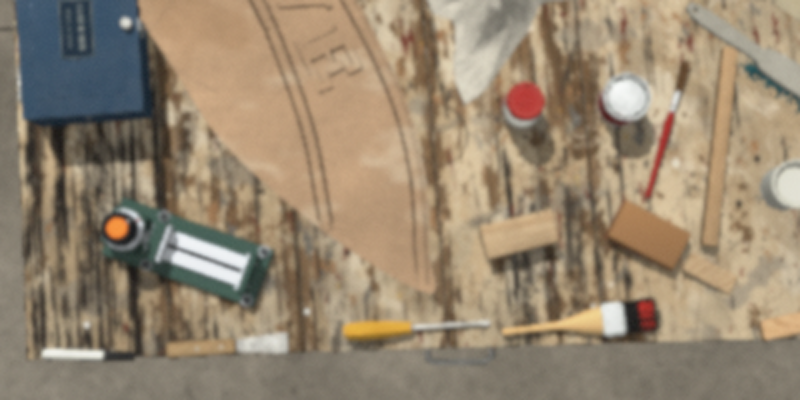

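View pics/scene0.png

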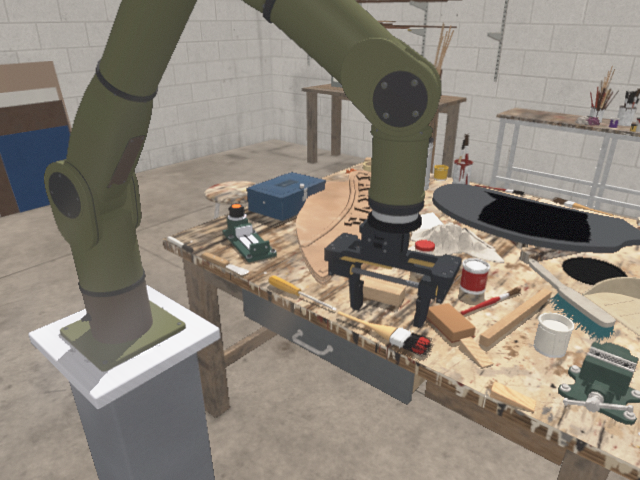

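The top view shows the clamp at the left (its knob near px (179,245), fence end towards px (245,270)), the block near (379,248), and the jar, sanding block and wedge beyond it. The scene view confirms that layout, with the arm parked near the block.

```bash
cat > h.py <<'E'
from bench import bot
import cv2,numpy as np
from scipy.spatial.transform import Rotation as R
from scipy.optimize import minimize
def ray(c,px,z):
    p=cv2.undistortPoints(np.array([[px]],float),c["K"],c["dist_coeffs"])[0,0]
    Rm=cv2.Rodrigues(c["rvec"])[0]; d=Rm.T@np.array([p[0],p[1],1]); o=-Rm.T@np.ravel(c["tvec"])
    return o+d*(z-o[2])/d[2]
def proj(c,P): return cv2.projectPoints(np.array(P,float),c["rvec"],c["tvec"],c["K"],c["dist_coeffs"])[0][:,0]
def boxpts(x,y,a,w,l,z0,z1):
    c,s=np.cos(a),np.sin(a)
    return [[x+c*u-s*v,y+s*u+c*v,z] for z in(z0,z1) for u in(-w/2,w/2) for v in(-l/2,l/2)]
def fitbox(c,mask,w,l,z0,z1,x0,angs):
    m=cv2.resize(mask.astype(np.uint8),None,fx=4,fy=4,interpolation=cv2.INTER_NEAREST)>0
    def cost(p,full=False):
        h=cv2.convexHull((proj(c,boxpts(p[0],p[1],p[2],w,l,z0,z1)).astype(np.float32)*4+1.5)).astype(np.int32)
        k=np.zeros(m.shape,np.uint8); cv2.fillConvexPoly(k,h,1); k=k>0
        return 1-(k&m).sum()/max(1,(k|m).sum())
    best=min((minimize(cost,[*x0,a],method="Nelder-Mead",options=dict(initial_simplex=[[*x0,a],[x0[0]+.02,x0[1],a],[x0[0],x0[1]+.02,a],[*x0,a+.2]],xatol=1e-4,fatol=1e-4)) for a in angs),key=lambda r:r.fun)
    return best.x,best.fun
def tool(s=None):
    s=s or bot.get_state(); return R.from_euler("xyz",s["orientation"],degrees=True).as_matrix(),np.array(s["tcp_pos"])
E
python3 - <<'E'
from h import *
bot.grab_frame("top"); c=bot.get_calibration("top")
for t,z in [("block",.03),("knob_grip",.095),("fence",.04),("clamp",.014),("spirit_jar",.08),("sanding_block",.02),("wedge_0",.01),("marker",.01)]:
    r=bot.silhouettes(t,"top")
    if r:
        m=r[0]["mask"]; v,u=np.nonzero(m); p=ray(c,[u.mean(),v.mean()],z); print(t,r[0]["confidence"],m.sum(),p.round(3))
        if t=="block": print(fitbox(c,m,.05,.11,0,.035,p[:2],np.radians([60,90,120])))
w=bot.get_calibration("wrist"); Rm=cv2.Rodrigues(w["rvec"])[0]; Rt,t=tool()
print("cam in tool",Rt.T@(-Rm.T@np.ravel(w["tvec"])-t)); print(Rt.T@Rm.T); print(w["K"],w["dist_coeffs"]); print(Rt)
E
```

```text
block 0.66 623 [ 0.505 -0.37   0.03 ]
(array([ 0.50545344, -0.37078591,  0.21596206]), np.float64(0.06817754372766593))
knob_grip 0.82 291 [0.528 0.21  0.095]
fence 0.42 135 [0.459 0.035 0.04 ]
clamp 0.62 2511 [0.495 0.129 0.014]
spirit_jar 0.62 430 [ 0.691 -0.379  0.08 ]
wedge_0 0.77 274 [ 0.44  -0.654  0.01 ]
marker 0.58 192 [0.345 0.273 0.01 ]
cam in tool [ 0.06978438 -0.00049123  0.01936544]
[[ 4.44752762e-04 -9.62302642e-01 -2.71980565e-01]
 [ 9.99999901e-01  4.36567404e-04  9.06048268e-05]
 [ 3.15485847e-05 -2.71980578e-01  9.62302740e-01]]
[[375.61410202   0.         315.33116614]
 [  0.         375.61410202 236.33760909]
 [  0.           0.           1.        ]] [-0.04244818  0.          0.          0.          0.        ]
[[ 9.75063326e-01  2.21926813e-01  3.67649436e-06]
 [ 2.21926812e-01 -9.75063322e-01 -9.53825126e-05]
 [-1.75831222e-05  9.38199027e-05 -9.99999995e-01]]
```

Request:
{"op": "send_rows", "data": {"plan": [[0, 0, -0.156, 4.1, -1.5, 0.5, 1], [0, 0, -0.313, 8.2, -3.0, 1.1, 1], [0, 0, -0.469, 12.3, -4.5, 1.6, 1], [0, 0, -0.626, 16.4, -6.0, 2.2, 1], [0, 0, -0.782, 20.5, -7.5, 2.7, 1], [0, 0, -0.938, 24.6, -9.1, 3.3, 1], [0, 0, -1.095, 28.7, -10.6, 3.8, 1], [0, 0, -1.251, 32.8, -12.1, 4.4, 1], [0, 0, -1.408, 36.9, -13.6, 4.9, 1], [0, 0, -1.564, 41.0, -15.1, 5.5, 1]]}}

```text
time_s: 2.7
tcp_pos: [0.5061, -0.3706, 0.3497]
orientation: [180.0, 0.0, 102.7]
wrist_force: [0.3, -0.1, -0.4]
width: 1.0
finger_force: 0.0
```

Run:
```python
from h import *
s=bot.get_state(); print(s["q"].round(1),s["tcp_pos"],s["orientation"],s["wrist_force"],s["wrist_torque"])
for i in range(2):
    c=bot.get_calibration("wrist"); im=bot.grab_frame("wrist"); 
    r=bot.silhouettes("block","wrist")
    for d in r[:2]:
        m=d["mask"]; print(d["confidence"],m.sum(),d["rect"],fitbox(c,m,.05,.11,0,.035,[.505,-.371],np.radians([5,12,20])))
cv2.imwrite("pics/w1.png",im[:,:,::-1])
```

```text
[ 49.3  46.1 -32.2  91.7  29.7  50.9  18.6] [ 0.50609027 -0.37058063  0.34967053] [1.79996763e+02 3.33039521e-02 1.02702118e+02] [ 0.26133481 -0.06144662 -0.37671845] [-0.05538935 -0.1266196   0.00197231]
0.84 8221 [285.9, 147.1, 346.8, 283.2] (array([ 0.50603958, -0.36873224,  0.21810089]), np.float64(0.02707088971558147))
0.97 8437 [278.7, 150.1, 341.2, 288.5] (array([ 0.50593727, -0.36877236,  0.21861087]), np.float64(0.022135722679200942))
```

View pics/w1.png

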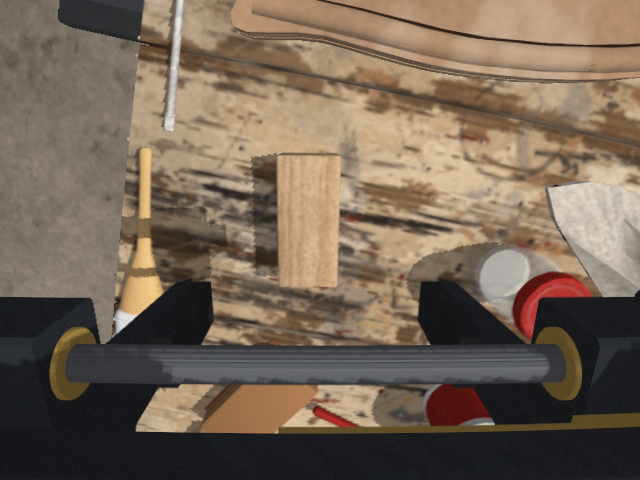

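The wrist view shows the block squarely between the fingers at px (278–340, 150–288), with free room on both sides. I'll descend and grasp.

Request:
{"op": "send_rows", "data": {"plan": [[0, 0, 0, 0.1, 0, 5, 1], [0, 0, 0, 0.2, 0, 10, 1], [0, 0, 0, 0.2, 0, 14.5, 1], [0, 0, 0, 0.2, 0, 17, 1], [0, 0, 0, 0.2, 0, 17.7, 1], [0, 0, 0, 0.2, 0, 17.7, 1], [0, 0, 0, 0.2, 0, 17.7, 0.4], [0, 0, 0, 0.2, 0, 17.7, 0.4], [0, 0, 0, 0.2, 0, 17.7, 0.4], [0, 0, 0, 0.2, 0, 17.7, 0.4]]}}

```text
time_s: 4.15
tcp_pos: [0.5048, -0.3692, 0.173]
orientation: [180.0, 0.0, 102.4]
wrist_force: [1.0, -0.1, 0.1]
width: 0.573
finger_force: 0.4
```

Request:
{"op": "send_rows", "data": {"plan": [[0, 0, 0, 0, 0, 0, 0.4], [0, 0, 0, 0, 0, -1, 0.4], [0, 0, 0, 0, 0, -6, 0.4], [0, 0, 0.08, 5, 0, -11, 0.4], [0, 0, 0.17, 10, 0, -14, 0.4], [0, 0, 0.25, 15, 0.1, -16, 0.4], [0, 0, 0.34, 20, 0.1, -18.7, 0.4], [0, 0, 0.42, 25, 0.2, -18.7, 0.4], [0, 0, 0.51, 30, 0.2, -18.7, 0.4], [0, 0, 0.592, 34.5, 0.2, -18.7, 0.4]]}}

```text
time_s: 5.4
tcp_pos: [0.4315, -0.0301, 0.3603]
orientation: [180.0, -0.0, 68.4]
wrist_force: [1.3, -0.0, -1.0]
width: 0.563
finger_force: 30.0
```

Run:
```python
from h import *
s=bot.get_state(); print(s["q"].round(1),s["tcp_pos"],s["orientation"],s["wrist_force"],s["width"],s["finger_force"])
c=bot.get_calibration("wrist"); im=bot.grab_frame("wrist"); np.savez("c2.npz",**c); cv2.imwrite("pics/w2.png",im[:,:,::-1])
for t in ["fence","knob_grip","clamp","block"]:
    for d in bot.find_in(t,"wrist")[:2]: print(t,d)
K=np.array([.528,.21]);f=np.array([.459,.035]);y=(K-f)/np.linalg.norm(K-f);x=np.array([y[1],-y[0]])
for n,p in dict(knob=[0,.095,.098],f1=[-.031,-.085,.048],f2=[.031,-.085,.048],b1=[-.046,-.121,.014],b2=[.046,-.121,.014]).items():
    print(n,proj(c,[[*(K+p[0]*x+(p[1]-.095)*y),p[2]]]).round(1))
```

```text
[  9.8  30.9 -18.1 124.1  20.1  27.6 -45.4] [ 0.43154451 -0.03014714  0.36032664] [ 1.79963746e+02 -2.84812654e-02  6.83976622e+01] [ 1.31121869 -0.04649727 -0.97624507] 0.5634019527438475 29.996351832523942
fence {'rect': [276.6, 119.0, 360.6, 144.6], 'confidence': 0.84}
fence {'rect': [254.5, 0.0, 373.8, 162.3], 'confidence': 0.43}
clamp {'rect': [258.3, 0.0, 379.0, 161.9], 'confidence': 0.66}
block {'rect': [236.4, 168.8, 390.9, 430.3], 'confidence': 0.8}
knob [[ 318.3 -232.8]]
f1 [[276.2 119. ]]
f2 [[359.1 119. ]]
b1 [[263.9 163.9]]
b2 [[370.9 163.8]]
```

View pics/w2.png

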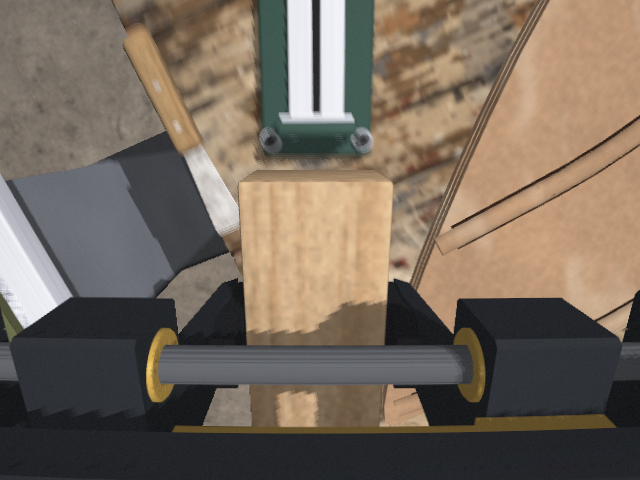

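The wrist view shows the fence end of the clamp: white strip near v≈118, u≈277–360, matching the prediction. The held block is at px (238–392, 170–430), straight. One zoomed crop to pin the fence face.

Run:
```python
from h import *
im=cv2.imread("pics/w2.png"); cv2.imwrite("pics/w2c.png",cv2.resize(im[60:170,240:400],None,fx=5,fy=5,interpolation=cv2.INTER_CUBIC))
for v in range(96,162,2): print(v,im[v,[262,300,318,350]].tolist())
```

```text
96 [[65, 71, 53], [244, 239, 238], [51, 50, 49], [83, 92, 67]]
98 [[63, 69, 52], [244, 240, 239], [53, 52, 53], [84, 92, 66]]
100 [[58, 66, 49], [244, 239, 238], [57, 55, 57], [84, 92, 67]]
102 [[61, 68, 54], [245, 240, 239], [54, 51, 53], [84, 92, 67]]
104 [[60, 68, 54], [245, 240, 239], [56, 55, 57], [85, 92, 68]]
106 [[59, 67, 54], [245, 239, 238], [54, 52, 54], [84, 89, 65]]
108 [[57, 64, 51], [245, 240, 239], [56, 54, 57], [84, 91, 65]]
110 [[57, 63, 50], [244, 240, 238], [65, 65, 64], [85, 92, 68]]
112 [[57, 63, 53], [245, 240, 239], [155, 149, 148], [129, 130, 115]]
114 [[56, 63, 56], [244, 238, 238], [202, 193, 192], [192, 186, 178]]
116 [[54, 61, 51], [239, 233, 232], [223, 215, 214], [218, 209, 205]]
118 [[53, 61, 52], [223, 218, 215], [222, 215, 213], [219, 211, 206]]
120 [[57, 64, 56], [209, 201, 197], [207, 199, 195], [207, 200, 196]]
122 [[60, 66, 60], [161, 158, 149], [161, 156, 149], [157, 153, 143]]
124 [[61, 73, 71], [101, 105, 87], [98, 103, 84], [92, 99, 73]]
126 [[60, 70, 67], [87, 96, 71], [89, 98, 72], [94, 103, 78]]
128 [[62, 70, 68], [84, 92, 68], [86, 95, 69
[... 315 characters left out ...]
56, 40], [95, 98, 82]]
140 [[96, 95, 97], [47, 50, 36], [50, 54, 40], [79, 85, 67]]
142 [[123, 121, 120], [50, 55, 39], [49, 54, 40], [76, 81, 62]]
144 [[150, 147, 146], [52, 55, 41], [52, 55, 41], [69, 75, 53]]
146 [[79, 85, 89], [53, 57, 45], [48, 53, 38], [80, 86, 63]]
148 [[63, 77, 85], [50, 52, 38], [51, 55, 42], [85, 93, 68]]
150 [[62, 76, 84], [49, 52, 38], [50, 55, 40], [80, 88, 62]]
152 [[66, 84, 98], [49, 52, 36], [44, 50, 35], [73, 81, 59]]
154 [[60, 79, 94], [50, 56, 52], [50, 55, 48], [67, 76, 67]]
156 [[59, 77, 96], [61, 68, 71], [56, 63, 61], [58, 71, 76]]
158 [[62, 81, 98], [68, 79, 83], [59, 65, 69], [59, 75, 86]]
160 [[65, 84, 101], [76, 87, 95], [74, 81, 86], [62, 80, 97]]
```

View pics/w2c.png

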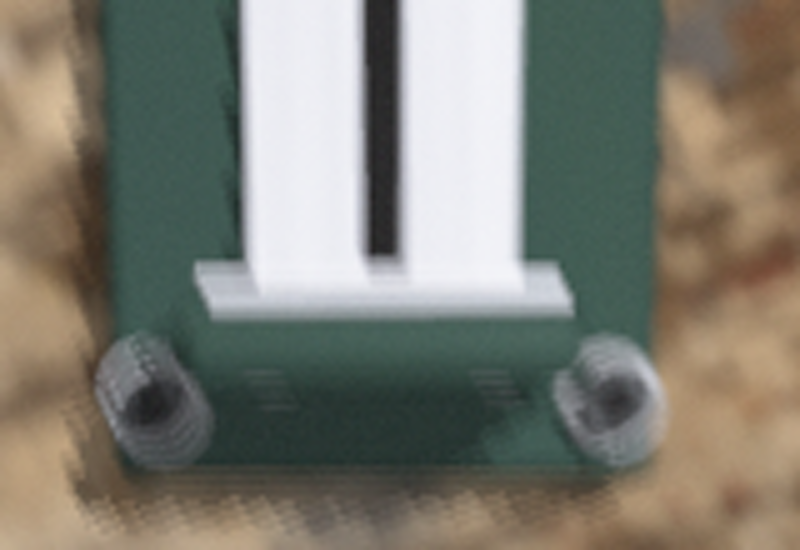

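Run:
```python
from h import *
s=bot.get_state(); print(s["time_s"],s["tcp_pos"],s["orientation"],s["joint_vel"].round(2))
c=bot.get_calibration("wrist"); im=bot.grab_frame("wrist")[:,:,::-1]; np.savez("c3.npz",**c); cv2.imwrite("pics/w3.png",im)
cv2.imwrite("pics/w3c.png",cv2.resize(im[60:170,240:400],None,fx=5,fy=5,interpolation=cv2.INTER_CUBIC))
K=np.array([.528,.21]);f=np.array([.459,.035]);y=(K-f)/np.linalg.norm(K-f);x=np.array([y[1],-y[0]])
for n,p in dict(f1=[-.031,-.085,.048],f2=[.031,-.085,.048],fb1=[-.031,-.085,.02],fb2=[.031,-.085,.02],bd1=[-.022,-.085,.02],bd2=[.022,-.085,.02],bl=[-.046,-.085,.014],br=[.046,-.085,.014],b1=[-.046,-.121,.014],b2=[.046,-.121,.014]).items():
    print(n,proj(c,[[*(K+p[0]*x+(p[1]-.095)*y),p[2]]]).round(1))
```

```text
5.65 [ 0.43225631 -0.03229328  0.35997918] [1.79972788e+02 3.63899923e-02 6.85434468e+01] [ 1.74  0.47  0.69 -0.47  0.02 -0.14 -0.21]
f1 [[274.4 116. ]]
f2 [[357.6 116.1]]
fb1 [[278.  117.2]]
fb2 [[353.9 117.4]]
bd1 [[289.  117.2]]
bd2 [[342.9 117.3]]
bl [[260.7 117.5]]
br [[371.1 117.7]]
b1 [[262.2 161.2]]
b2 [[369.5 161.4]]
```

View pics/w3c.png

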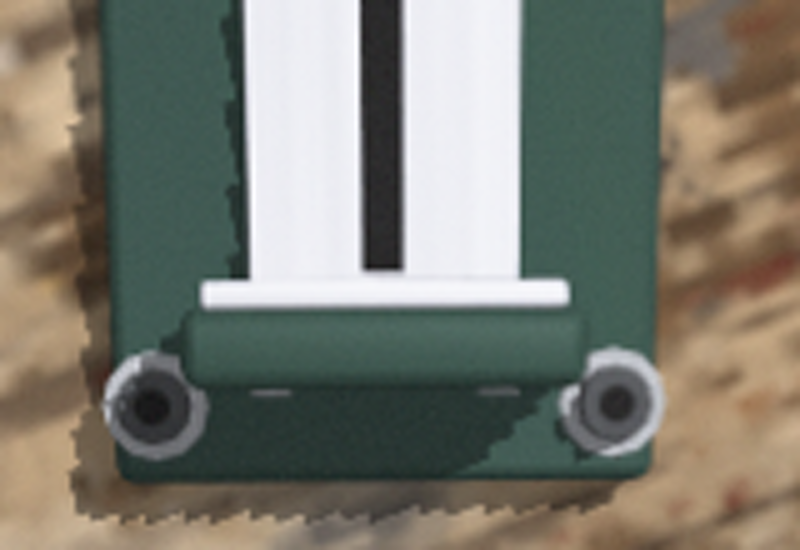

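Request:
{"op": "send_rows", "data": {"plan": [[0, 0, 0, 3, 0, 1, 0.4], [0, 0, 0, 6, 0, 3, 0.4], [0, 0, 0, 9, 0.1, 5, 0.4], [0, 0, 0, 12, 0.1, 8, 0.4], [0, 0, -0.003, 13.5, 0.1, 10, 0.4], [0, 0, -0.003, 13.85, 0.1, 11, 0.4], [0, 0, -0.003, 13.85, 0.1, 11, 0.4], [0, 0, -0.003, 13.85, 0.1, 11, 0.4], [0, 0, -0.003, 13.85, 0.1, 11, 0.4], [0, 0, -0.003, 13.85, 0.1, 11, 0.4]]}}

```text
time_s: 6.95
tcp_pos: [0.484, 0.0962, 0.2502]
orientation: [180.0, -0.0, 68.7]
wrist_force: [-0.0, 0.2, -1.9]
width: 0.565
finger_force: 30.0
```

Run:
```python
from h import *
s=bot.get_state(); print(s["q"].round(1),s["tcp_pos"],s["orientation"],s["wrist_force"])
c=bot.get_calibration("wrist"); im=bot.grab_frame("wrist")[:,:,::-1]; np.savez("c4.npz",**c); cv2.imwrite("pics/w4.png",im)
F=np.array([.4628,.0422]);y=np.array([.3633,.9317]);x=np.array([y[1],-y[0]])
for n,p in dict(k=[0,.095,.098],kl=[-.025,.095,.098],kr=[.025,.095,.098],j1=[-.03,.033,.05],j2=[.03,.033,.05],bd1=[-.022,.0,.02],bd2=[.022,.0,.02],bl=[-.046,.06,.014],br=[.046,.06,.014]).items():
    print(n,proj(c,[[*(F+p[0]*x+(p[1]+.085)*y),p[2]]]).round(1))
for t in ["knob_grip","block"]:
    for d in bot.silhouettes(t,"wrist")[:1]: print(t,d["rect"],d["confidence"])
```

```text
[-10.9  45.3  -9.2 119.2  22.9  17.1 -60.8] [0.48396915 0.09623689 0.25021773] [ 1.79957479e+02 -1.57829146e-02  6.86510356e+01] [-0.04117788  0.1843766  -1.86455824]
k [[315.5 -40.3]]
kl [[235.2 -39.7]]
kr [[395.8 -39.7]]
j1 [[251.9 153.2]]
j2 [[378.9 153.2]]
bd1 [[277. 209.]]
bd2 [[353.9 208.9]]
bl [[231.4  99.4]]
br [[399.3  99.3]]
knob_grip [242.5, 0.9, 384.9, 62.8] 0.59
block [237.7, 171.0, 391.5, 429.6] 0.97
```

View pics/w4.png

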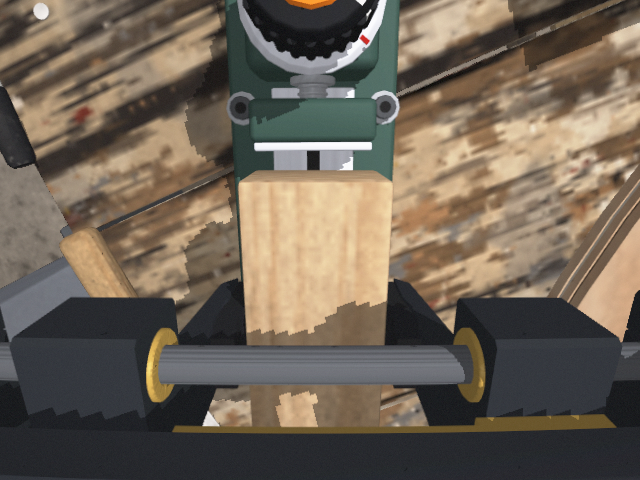

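The jaw face is at v≈151 (about 9 mm clearance to the block), everything aligned; the red tick is at (365,40) on the dial. I'll lower and release.

Request:
{"op": "send_rows", "data": {"plan": [[0, 0, -0.008, 0, -0.05, 1.5, 0.4], [0, 0, -0.008, 0, -0.05, 3, 0.4], [0, 0, -0.008, 0, -0.05, 4.5, 0.4], [0, 0, -0.008, 0, -0.05, 5.3, 0.4], [0, 0, -0.008, 0, -0.05, 5.65, 0.4], [0, 0, -0.008, 0, -0.05, 5.7, 0.4], [0, 0, -0.008, 0, -0.05, 5.7, 0.4], [0, 0, -0.008, 0, -0.05, 5.7, 0.9], [0, 0, -0.008, 0, -0.05, 5.7, 0.9], [0, 0, -0.008, 0, -0.05, 5.7, 0.9]]}}

```text
time_s: 8.35
tcp_pos: [0.4836, 0.0968, 0.1927]
orientation: [180.0, -0.0, 69.1]
wrist_force: [0.7, -0.0, -0.0]
width: 0.878
finger_force: 0.0
```

Request:
{"op": "send_rows", "data": {"plan": [[0, 0, 0, 0, 0, -5, 0.9], [0, 0, 0, 0, 0, -11, 1], [0, 0, -0.18, 1.5, 0, -16, 1], [0, 0, -0.36, 3.2, 0, -18.7, 1], [0, 0, -0.54, 5, 0, -18.7, 1], [0, 0, -0.72, 7, 0, -18.7, 1], [0, 0, -0.9, 9, 0, -18.7, 1], [0, 0, -1.08, 11, 0, -18.7, 1], [0, 0, -1.26, 12.1, 0, -18.7, 1], [0, 0, -1.44, 12.16, 0, -18.7, 1]]}}

```text
time_s: 9.6
tcp_pos: [0.5267, 0.2112, 0.3796]
orientation: [180.0, -0.0, 152.0]
wrist_force: [-0.0, 0.1, 0.4]
width: 1.003
finger_force: 0.0
```

Request:
{"op": "send_rows", "data": {"plan": [[0, 0, -0.18, 0, 0, 0, 1], [0, 0, -0.36, 0, 0, 0, 1], [0, 0, -0.54, 0, 0, 0, 1], [0, 0, -0.72, 0, 0, 0, 1], [0, 0, -0.9, 0, 0, 0, 1], [0, 0, -1.08, 0, 0, 0, 1], [0, 0, -1.26, 0, 0, 0, 1], [0, 0, -1.44, 0, 0, 0, 1], [0, 0, -1.62, 0, 0, 0, 1], [0, 0, -1.8, 0, 0, 0, 1]]}}

```text
time_s: 10.85
tcp_pos: [0.5267, 0.21, 0.3793]
orientation: [180.0, -0.1, -104.9]
wrist_force: [0.0, 0.2, 0.2]
width: 1.001
finger_force: 0.0
```

Run:
```python
from h import *
bot.grab_frame("wrist"); bot.grab_frame("wrist"); bot.grab_frame("wrist")
s=bot.get_state(); print(s["time_s"],s["q"].round(1),s["tcp_pos"],s["orientation"],s["wrist_force"],s["wrist_torque"])
c=bot.get_calibration("wrist"); im=bot.grab_frame("wrist")[:,:,::-1]; np.savez("c5.npz",**c); cv2.imwrite("pics/w5.png",im)
for t in ["knob_grip","block","clamp"]:
    for d in bot.silhouettes(t,"wrist")[:1]:
        m=d["mask"]; v,u=np.nonzero(m); print(t,d["rect"],d["confidence"],m.sum(),u.mean(),v.mean())
        if t=="block": print(fitbox(c,m,.05,.11,.02,.055,[.4836,.0968],[-.37]))
        if t=="knob_grip":
            np.save("km.npy",m)
            r=d["rect"]; print(ray(c,[u.mean(),v.mean()],.09), ray(c,[(r[0]+r[2])/2,(r[1]+r[3])/2],.09))
h=cv2.cvtColor(np.ascontiguousarray(im),cv2.COLOR_BGR2HSV); o=((h[...,0]>5)&(h[...,0]<18)&(h[...,1]>200)&(h[...,2]>150)).astype(np.uint8)
n,l,st,ce=cv2.connectedComponentsWithStats(o); i=1+st[1:,4].argmax(); print("orange",st[i],ce[i],ray(c,ce[i],.1))
```

```text
11.0 [  8.5  51.6 -67.8 100.   52.3  66.5  89. ] [0.52674307 0.21011138 0.3792584 ] [ 1.79956634e+02 -2.49061667e-02 -1.05405412e+02] [-1.08003063 -1.22217633  0.3059708 ] [ 0.10287201 -0.06374619 -0.02677771]
knob_grip [283.7, 195.1, 352.9, 263.1] 0.96 3668 315.0673391494002 228.00299890948745
[0.52639824 0.21042613 0.09      ] [0.52430709 0.21187439 0.09      ]
block [295.1, 0.0, 371.7, 138.2] 0.91 9014 330.5814288883958 66.52873308187264
(array([ 0.48274591,  0.09685991, -0.3584019 ]), np.float64(0.01216660476760345))
clamp [266.9, 0.0, 390.8, 263.7] 0.79 16760 320.17702863961813 151.57082338902148
orange [296 213  40  39 116] [320.68103448 225.81896552] [0.52142847 0.20744969 0.1       ]
```

View pics/w5.png

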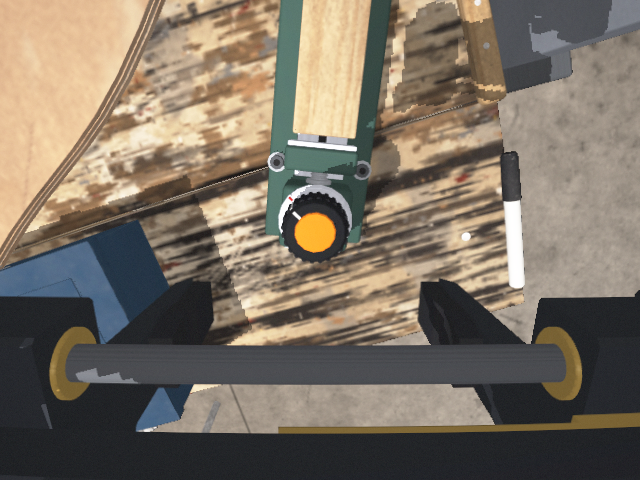

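The block lies in the bed at px (297–355, 0–138) next to the jaw, and the knob centre is at about (315,230), nearly under the tool. I'll descend and grip the knob.

Request:
{"op": "send_rows", "data": {"plan": [[0, 0, 0, 0, 0.04, 4, 1], [0, 0, 0, 0, 0.04, 8, 1], [0, 0, 0, 0, 0.04, 11.5, 1], [0, 0, 0, 0, 0.04, 13.5, 1], [0, 0, 0, 0, 0.04, 14.35, 1], [0, 0, 0, 0, 0.04, 14.35, 1], [0, 0, 0, 0, 0.04, 14.35, 0.2], [0, 0, 0, 0, 0.04, 14.35, 0.2], [0, 0, 0, 0, 0.04, 14.35, 0.2], [0, 0, 0, 0, 0.04, 14.35, 0.2]]}}

```text
time_s: 12.45
tcp_pos: [0.5265, 0.2105, 0.2364]
orientation: [-180.0, 0.0, -105.2]
wrist_force: [7.0, -2.1, 0.8]
width: 0.57
finger_force: 4.7
```

Request:
{"op": "send_rows", "data": {"plan": [[0, 0, 0, 0, 0, 0, 0.2], [0, 0, 0, 0, 0, 0, 0.2], [0, 0, 0.05, 0, 0, 0, 0.2], [0, 0, 0.1, 0, 0, 0, 0.2], [0, 0, 0.15, 0, 0, 0, 0.2], [0, 0, 0.2, 0, 0, 0, 0.2], [0, 0, 0.25, 0, 0, 0, 0.2], [0, 0, 0.3, 0, 0, 0, 0.2], [0, 0, 0.35, 0, 0, 0, 0.2], [0, 0, 0.4, 0, 0, 0, 0.2]]}}

```text
time_s: 13.7
tcp_pos: [0.5266, 0.2105, 0.2364]
orientation: [-179.9, 0.0, -128.2]
wrist_force: [2.3, -1.5, 2.5]
width: 0.562
finger_force: 30.0
```

```bash
cat > st.py <<'E'
from bench import bot
s=bot.get_state(); print(s["time_s"],"q",s["q"].round(1),"yaw",s["orientation"].round(2),"p",s["tcp_pos"].round(4),"F",s["wrist_force"].round(1),"T",s["wrist_torque"].round(3),s["width"].round(3),round(s["finger_force"],1))
E
python3 st.py
```

```text
Traceback (most recent call last):
  File "st.py", line 2, in <module>
    s=bot.get_state(); print(s["time_s"],"q",s["q"].round(1),"yaw",s["orientation"].round(2),"p",s["tcp_pos"].round(4),"F",s["wrist_force"].round(1),"T",s["wrist_torque"].round(3),s["width"].round(3),round(s["finger_force"],1))
                                                                                                                                                                                    ^^^^^^^^^^^^^^^^
AttributeError: 'float' object has no attribute 'round'
```

```bash
sed -i 's/s\["width"\].round(3)/round(s["width"],3)/' st.py; python3 st.py
```

```text
13.7 q [  3.3  60.5 -55.7 105.5  64.6  52.8  57.5] yaw [-1.7994e+02  3.0000e-02 -1.2819e+02] p [0.5266 0.2105 0.2364] F [ 2.3 -1.5  2.5] T [-0.052 -0.435  0.238] 0.562 30.0
```

Request:
{"op": "send_rows", "data": {"plan": [[0, 0, 0.05, 0, 0, 0, 0.2], [0, 0, 0.1, 0, 0, 0, 0.2], [0, 0, 0.15, 0, 0, 0, 0.2], [0, 0, 0.2, 0, 0, 0, 0.2], [0, 0, 0.2, 0, 0, 0, 0.2], [0, 0, 0.2, 0, 0, 0, 0.2], [0, 0, 0.2, 0, 0, 0, 0.2], [0, 0, 0.2, 0, 0, 0, 0.2], [0, 0, 0.2, 0, 0, 0, 0.2], [0, 0, 0.2, 0, 0, 0, 0.2]]}}

```text
time_s: 14.95
tcp_pos: [0.5266, 0.2105, 0.2364]
orientation: [-180.0, 0.0, -139.6]
wrist_force: [3.0, -1.7, 4.6]
width: 0.555
finger_force: 30.0
```

```bash
python3 st.py
```

```text
14.95 q [  2.5  59.7 -53.8 105.6  63.4  51.2  46.9] yaw [-1.7997e+02  4.0000e-02 -1.3960e+02] p [0.5266 0.2105 0.2364] F [ 3.  -1.7  4.6] T [-0.247 -0.812  0.273] 0.555 30.0
```

Request:
{"op": "send_rows", "data": {"plan": [[0, 0, 0.03, 0, 0, 0, 0.2], [0, 0, 0.06, 0, 0, 0, 0.2], [0, 0, 0.09, 0, 0, 0, 0.2], [0, 0, 0.12, 0, 0, 0, 0.2], [0, 0, 0.15, 0, 0, 0, 0.2], [0, 0, 0.18, 0, 0, 0, 0.2], [0, 0, 0.21, 0, 0, 0, 0.2], [0, 0, 0.24, 0, 0, 0, 0.2], [0, 0, 0.27, 0, 0, 0, 0.2], [0, 0, 0.3, 0, 0, 0, 0.2]]}}

```text
time_s: 16.2
tcp_pos: [0.5266, 0.2106, 0.2364]
orientation: [-180.0, 0.0, -156.9]
wrist_force: [3.6, -1.3, 5.1]
width: 0.557
finger_force: 30.0
```

```bash
python3 st.py
```

```text
16.2 q [  1.2  58.4 -50.8 105.6  61.5  48.7  31.1] yaw [-1.7999e+02  4.0000e-02 -1.5686e+02] p [0.5266 0.2106 0.2364] F [ 3.6 -1.3  5.1] T [-0.192 -0.821  0.279] 0.557 30.0
```

Request:
{"op": "send_rows", "data": {"plan": [[0, 0, 0.03, 0, 0, 0, 0.2], [0, 0, 0.06, 0, 0, 0, 0.2], [0, 0, 0.09, 0, 0, 0, 0.2], [0, 0, 0.12, 0, 0, 0, 0.2], [0, 0, 0.15, 0, 0, 0, 0.2], [0, 0, 0.18, 0, 0, 0, 0.2], [0, 0, 0.21, 0, 0, 0, 0.2], [0, 0, 0.24, 0, 0, 0, 0.2], [0, 0, 0.27, 0, 0, 0, 0.2], [0, 0, 0.3, 0, 0, 0, 0.2]]}}

```text
time_s: 17.45
tcp_pos: [0.5266, 0.2106, 0.2364]
orientation: [180.0, 0.0, -174.1]
wrist_force: [3.5, -0.7, 4.4]
width: 0.561
finger_force: 30.0
```

```bash
python3 st.py
python3 - <<'E'
from h import *
im=bot.grab_frame("wrist")[:,:,::-1]; cv2.imwrite("pics/w6.png",im); c=bot.get_calibration("wrist")
for n in ["wrist","top"]:
    if n=="top": bot.grab_frame(n); c=bot.get_calibration(n)
    for d in bot.silhouettes("block",n)[:1]: print(n,d["rect"],d["confidence"],fitbox(c,d["mask"],.05,.11,.02,.055,[.4827,.0969],[-.36]))
E
```

```text
17.45 q [ -0.3  57.2 -47.5 105.7  59.4  46.1  15.5] yaw [ 1.7998e+02  4.0000e-02 -1.7406e+02] p [0.5266 0.2106 0.2364] F [ 3.5 -0.7  4.4] T [-0.265 -0.85   0.279] 0.561 30.0
wrist [0.6, 59.7, 210.2, 267.1] 0.9 (array([ 0.48067549,  0.0908328 , -0.35671044]), np.float64(0.02737065029051544))
```

Request:
{"op": "send_rows", "data": {"plan": [[0, 0, 0.02, 0, 0, 0, 0.2], [0, 0, 0.04, 0, 0, 0, 0.2], [0, 0, 0.06, 0, 0, 0, 0.2], [0, 0, 0.08, 0, 0, 0, 0.2], [0, 0, 0.1, 0, 0, 0, 0.2], [0, 0, 0.12, 0, 0, 0, 0.2], [0, 0, 0.14, 0, 0, 0, 0.2], [0, 0, 0.16, 0, 0, 0, 0.2], [0, 0, 0.18, 0, 0, 0, 0.2], [0, 0, 0.2, 0, 0, 0, 0.2]]}}

```text
time_s: 18.9
tcp_pos: [0.5265, 0.2107, 0.2364]
orientation: [180.0, 0.0, 174.6]
wrist_force: [3.2, -0.3, 5.2]
width: 0.556
finger_force: 30.0
```

```bash
python3 st.py
```

```text
18.9 q [ -1.4  56.4 -45.3 105.8  57.8  44.3   5.4] yaw [1.7996e+02 4.0000e-02 1.7455e+02] p [0.5265 0.2107 0.2364] F [ 3.2 -0.3  5.2] T [-0.25  -0.876  0.314] 0.556 30.0
```

Request:
{"op": "send_rows", "data": {"plan": [[0, 0, 0.02, 0, 0, 0, 0.2], [0, 0, 0.04, 0, 0, 0, 0.2], [0, 0, 0.06, 0, 0, 0, 0.2], [0, 0, 0.08, 0, 0, 0, 0.2], [0, 0, 0.1, 0, 0, 0, 0.2], [0, 0, 0.12, 0, 0, 0, 0.2], [0, 0, 0.14, 0, 0, 0, 0.2], [0, 0, 0.16, 0, 0, 0, 0.2], [0, 0, 0.18, 0, 0, 0, 0.2], [0, 0, 0.2, 0, 0, 0, 0.2]]}}

```text
time_s: 20.15
tcp_pos: [0.5265, 0.2108, 0.2364]
orientation: [180.0, 0.0, 163.1]
wrist_force: [3.5, -1.9, 4.7]
width: 0.561
finger_force: 30.0
```

```bash
python3 st.py
```

```text
20.15 q [ -2.6  55.6 -42.8 105.8  56.   42.5  -4.6] yaw [1.7995e+02 4.0000e-02 1.6314e+02] p [0.5265 0.2108 0.2364] F [ 3.5 -1.9  4.7] T [-0.165 -0.899  0.509] 0.561 30.0
```

Request:
{"op": "send_rows", "data": {"plan": [[0, 0, 0.01, 0, 0, 0, 0.2], [0, 0, 0.02, 0, 0, 0, 0.2], [0, 0, 0.03, 0, 0, 0, 0.2], [0, 0, 0.04, 0, 0, 0, 0.2], [0, 0, 0.05, 0, 0, 0, 0.2], [0, 0, 0.06, 0, 0, 0, 0.2], [0, 0, 0.07, 0, 0, 0, 0.2], [0, 0, 0.08, 0, 0, 0, 0.2], [0, 0, 0.09, 0, 0, 0, 0.2], [0, 0, 0.1, 0, 0, 0, 0.2]]}}

```text
time_s: 21.4
tcp_pos: [0.5265, 0.2108, 0.2364]
orientation: [179.9, 0.0, 157.4]
wrist_force: [3.8, -0.4, 5.3]
width: 0.558
finger_force: 30.0
```

```bash
python3 st.py
```

```text
21.4 q [ -3.2  55.2 -41.6 105.9  55.1  41.6  -9.6] yaw [1.7995e+02 2.0000e-02 1.5739e+02] p [0.5265 0.2108 0.2364] F [ 3.8 -0.4  5.3] T [-0.252 -0.936  0.342] 0.558 30.0
```

Request:
{"op": "send_rows", "data": {"plan": [[0, 0, 0.01, 0, 0, 0, 0.2], [0, 0, 0.02, 0, 0, 0, 0.2], [0, 0, 0.03, 0, 0, 0, 0.2], [0, 0, 0.04, 0, 0, 0, 0.2], [0, 0, 0.05, 0, 0, 0, 0.2], [0, 0, 0.06, 0, 0, 0, 0.2], [0, 0, 0.07, 0, 0, 0, 0.2], [0, 0, 0.08, 0, 0, 0, 0.2], [0, 0, 0.08, 0, 0, 0, 0.2], [0, 0, 0.08, 0, 0, 0, 0.2]]}}

```text
time_s: 22.65
tcp_pos: [0.5266, 0.2108, 0.2364]
orientation: [179.9, 0.0, 152.8]
wrist_force: [3.8, -0.4, 5.2]
width: 0.561
finger_force: 30.0
```

```bash
python3 st.py
```

```text
22.65 q [ -3.7  54.9 -40.6 105.9  54.2  40.9 -13.5] yaw [179.94   0.   152.76] p [0.5266 0.2108 0.2364] F [ 3.8 -0.4  5.2] T [-0.138 -0.887  0.016] 0.561 30.0
```

Request:
{"op": "send_rows", "data": {"plan": [[0, 0, 0.03, 0, 0, 0, 0.2], [0, 0, 0.03, 0, 0, 0, 0.2], [0, 0, 0.03, 0, 0, 0, 1], [0, 0, 0.03, 0, 0, 0, 1], [0, 0, 0.03, 0, 0, 0, 1], [0, 0, 0.03, 0, 0, 0, 1], [0, 0, 0.03, 0, 0, -3, 1], [0, 0, 0.03, 0, 0, -7, 1], [0, 0, 0.03, 0, 0, -11, 1], [0, 0, 0.03, 0, 0, -13, 1]]}}

```text
time_s: 23.9
tcp_pos: [0.5264, 0.2109, 0.3681]
orientation: [179.9, 0.1, 151.1]
wrist_force: [0.3, -0.2, -1.2]
width: 1.001
finger_force: 0.0
```

Run:
```python
from h import *
for i in range(4): bot.grab_frame("wrist")
s=bot.get_state(); print(s["time_s"],s["tcp_pos"],s["orientation"],s["wrist_force"],s["finger_force"],s["width"])
c=bot.get_calibration("wrist"); im=bot.grab_frame("wrist")[:,:,::-1]; np.savez("c7.npz",**c); cv2.imwrite("pics/w7.png",im)
for d in bot.silhouettes("block","wrist")[:1]: print(d["rect"],d["confidence"],fitbox(c,d["mask"],.05,.11,.02,.055,[.4827,.0969],[-.36]))
for t in ["knob_mark","dial_mark"]: print(t,[(d["rect"],d["confidence"]) for d in bot.find_in(t,"wrist")[:2]])
k=proj(c,[[.5264,.2106,.08]])[0]; print(k); u,v=k.astype(int)
cv2.imwrite("pics/w7c.png",cv2.resize(im[v-50:v+50,u-60:u+60],None,fx=6,fy=6,interpolation=cv2.INTER_CUBIC))
```

```text
24.1 [0.52617105 0.21005944 0.36519524] [-1.79909962e+02 -1.35307469e-02  1.51066287e+02] [ 0.80331267 -0.54947527 -0.75725033] 0.0 0.9990733481877011
[96.7, 196.6, 236.9, 277.9] 0.74 (array([ 0.48179637,  0.09413637, -0.36623566]), np.float64(0.07087335178251664))
knob_mark [([282.5, 195.0, 354.2, 271.6], 0.82)]
dial_mark [([278.5, 184.8, 356.7, 270.6], 0.79)]
[316.33062895 230.03828432]
```

View pics/w7c.png

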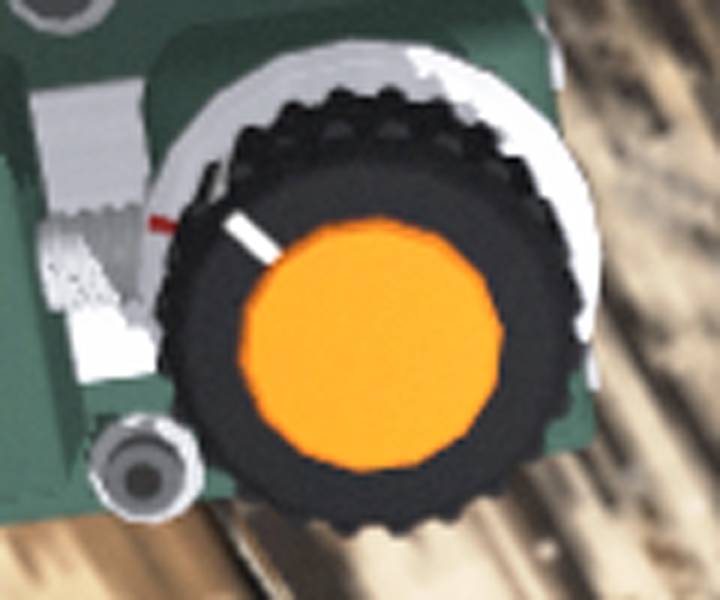

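The white index line (px ≈138° from the knob centre) sits about 30° clockwise of the red tick (≈167°), which means exactly one click. The block's fitted middle is 55 mm from the fence face, so it is against the fence. I'll hand in.

```bash
python3 -c "
from bench import bot
print(bot.hand_in())"
```

```text
the job is handed in; nothing more can be done
None
```

I handed the job in at about 24 s: the block lies in the bed against the fence, and the marks and torque show one clutch click (knob about 30° past the dial); the clamping force itself could not be measured, and the hand-in returned no verdict.

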